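# Take the empty jar out of the spice carousel

## Task

Turn the spice carousel until the empty jar with the red cap stands squarely at the yellow pointer. There, unscrew the jar from its socket with a quarter turn anticlockwise, lift it out and set it down gently, upright, inside the dark steel refill tray. Leave the other three jars screwed in, disturb none of the loose bottles and tubs on the table, and let go of everything.

Things in the scene. Friction and masses are not known exactly. Their poses are not given: they have to be found in the camera images.
- jar_empty_mid (a point): Empty clear jar with the only red cap, screwed upright into a carousel socket. 135 mm tall, 0.15 to 0.3 kg, body 54 mm diameter. The cap is fast to the jar: a plain cylinder 50 mm diameter over its top 30 mm, gripped 37 to 67 mm above this point. Point: on the jar's axis, half-way up, 67.5 mm above its underside.
- jar_empty_foot (a point): Centre of that jar's underside; x along a 60 x 14 x 6 mm bar under its 40 mm foot; it stands on these. Two socket hooks over the bar hold the jar down. Turned anticlockwise from above 65 to 95 degrees from its start (80 is best, stop at about 100), it is free and lifts straight out. Turns easily, with 3 mm sideways play.
- pointer_seat (a point): Where the red-capped jar's axis has to be brought: point on the turntable's top face (45 mm above the table), 95 mm from the carousel's axis towards the yellow pointer; does not turn with the turntable. The pointer, on the fixed foot just outside the turntable's edge: a yellow upright tab 30 mm wide, 45 mm high, and a flat yellow arrowhead on the table aimed at the axis.
- carousel_axis (a point): Carousel's vertical axis at the turntable's top face, 45 mm above the table. Pale wooden disc 330 mm across with four sockets 95 mm from the axis, 90 degrees apart, a jar in each (tops 180 mm above the table), and four blue-topped posts 140 mm from the axis, in angle half-way between the sockets.
- carousel (a joint): Turntable angle, rad, anticlockwise from above positive, 0 at the start of every run whatever its real position. It turns either way against a friction of about 0.45 N m and stays where it is left; no detents.
- post0 (a point): Upright round post on the turntable, used to turn it: 75 mm tall, steel 20 mm diameter, its upper 30 mm blue and 24 mm diameter, 99 mm from the nearest jar axes. Point: centre of the blue part, on its axis, 15 mm below its top (105 mm above the table).
- post1 (a point): Upright round post on the turntable, used to turn it: 75 mm tall, steel 20 mm diameter, its upper 30 mm blue and 24 mm diameter, 99 mm from the nearest jar axes. Point: centre of the blue part, on its axis, 15 mm below its top (105 mm above the table).
- post2 (a point): Upright round post on the turntable, used to turn it: 75 mm tall, steel 20 mm diameter, its upper 30 mm blue and 24 mm diameter, 99 mm from the nearest jar axes. Point: centre of the blue part, on its axis, 15 mm below its top (105 mm above the table).
- post3 (a point): Upright round post on the turntable, used to turn it: 75 mm tall, steel 20 mm diameter, its upper 30 mm blue and 24 mm diameter, 99 mm from the nearest jar axes. Point: centre of the blue part, on its axis, 15 mm below its top (105 mm above the table).
- tray_in (a point): Refill tray, open dark steel tray fixed on the table, 160 x 180 mm outside, rim 18 mm high, walls and floor 3 mm. Point: centre of the inner floor, 3 mm above the table; x axis along its 160 mm side.
- jar_front_mid (a point): Yellow spice jar, black cap, screwed into a carousel socket; same size as the empty jar; the point is on its axis, half-way up (67.5 mm above its underside). Leave it screwed in.
- jar_back_mid (a point): Brown spice jar, black cap, screwed into a carousel socket; same size as the empty jar; the point is on its axis, half-way up (67.5 mm above its underside). Leave it screwed in.
- jar_side_mid (a point): Green spice jar, black cap, screwed into a carousel socket; same size as the empty jar; the point is on its axis, half-way up (67.5 mm above its underside). Leave it screwed in.
- sauce: Sauce bottle, amber with red label, 60 mm diameter, 150 mm tall, standing loose on the table; origin at the centre of its underside. Leave it alone.
- jar_nuts: Jar of nuts, black lid, green label, 70 mm diameter, 110 mm tall, standing loose on the table; origin at the centre of its underside. Leave it alone.
- tub: White tub with lid, 90 mm diameter, 75 mm tall, standing loose on the table; origin at the centre of its underside. Leave it alone.
- tub_small: White tub with yellow band, 76 mm diameter, 65 mm tall, standing loose on the table; origin at the centre of its underside. Leave it alone.
- chilli: Red bottle with white cap, 44 mm diameter, 120 mm tall, standing loose on the table; origin at the centre of its underside. Leave it alone.
Mind the look-alikes: they are no part of the job. Of the things shaped like the part that bears tray_in, the dark steel one is meant. What is shaped like the part that bears jar_empty_mid but blue or turquoise is not meant.

How it is judged:
By the outcome, as a careful person would: the job done as asked, in the order asked, and still so for the second after the job is handed in, with the robot touching nothing.
It also fails if it takes over 61 s, if anything falls off the work surface, if the arm or the gripper's body presses on something with over 40 N, if the wrist force passes 120 N, or if a joint passes its speed limit or range.

## Robot

A 6-joint arm with a two-finger parallel gripper is mounted at the origin on the work surface. World frame = base frame: x ahead of the robot, y to its left, z up, the work surface at z = 0. Lengths are in m, angles in rad, forces in N, time in s.
With the tool pointing down it reaches from about 0.225 to 0.875 m from the base axis. Payload 3.4 kg.
Tool frame: the origin (TCP) lies at the very end of the fingers, on their centre line; the grasp point (between the pads) lies 19 mm behind it; z points along the fingers, y is the line along which they close (so a half turn about z gives the same grasp; the last joint's range is limited). The gripper opens to 85 mm and grips with 20 to 120 N. Pads are 22 mm wide; open, the fingers measure 114 mm over their backs; the gripper's body (76 mm by 85 mm) begins 54 mm behind the grasp point. The pads swing forward as they close: fully open they stand 13 mm farther back than shut.
Start: joints at [1.005, 0.276, 1.505, -0, 1.361, -0.121], TCP at [0.247, 0.519, 0.201] pointing down, gripper open.
Joint ranges: [-2.89, 2.89], [-0.75, 2.08], [0.22, 2.7], [-1.18, 4.32], [0.11, 2.71], [-2.7, 2.7]. Speed limits (rad/s): [2.57, 2.57, 3.14, 3.14, 3.14, 3.14].

## Interface

Orientations are given as a unit quaternion [w, x, y, z].
In Python, from rig import get_state, optics, sign_off gives the robot as it stands.
- The arm moves only by the tool send_rows, never from a script. Its argument "increments" is a list of rows, each an object with "gripper": the gripper's target within -1 to 1 (shut at 1, half-way at 0, fully open at -1); "linear": the shift along the world's x, y, z in m, a list of three; "delta_rot": the turn, a rotation vector about the world's x, y, z in rad, a list of three. In form: [{"gripper": gripper, "linear": [dx, dy, dz], "delta_rot": [rx, ry, rz]}, ...]. A call has 1 to 8 rows; each row is the pose to reach, as a shift and turn from the pose commanded when the call began; what a row does not reach only later rows make up. A row lasts 1/10 s, in which the tool goes at most 50 mm and 8.59 degrees, less where a joint would pass 70% of its speed; a pose out of reach is approached as far as the arm can. A call with a gripper value outside its range is refused whole. The fingers move at their own pace and stop on an object; "newtons" is the grip in N (left out, the last holds). Time passes only in rows, so rows that repeat a pose let the fingers close. It gives the time, the measured TCP pose, the force, the opening and the grip force at its end, in the units of the state.
- get_state(): the state, without advancing time (a new reading comes with each control period).
- optics.get_image(name): name is "side" or "top" or "wrist"; returns a dict with "pixels" (400x640x3 uint8, blue, green, red), "K" (3x3 intrinsics, pixels), "rvec" (rotation vector, rad) and "tvec" (3), from world to camera coordinates, as OpenCV has them; the wrist camera has in their place "T_tool_cam" (4x4, takes a point from camera to tool coordinates, whose origin is the TCP and whose axes are the flange's). Camera axes: x right, y down, z forward; pixel columns grow to the right and rows downward; lengths in m; the calibration is good to about 2 mm. A picture is of the moment at which its call begins: read the wrist's pose just before it. There is no depth.
- sign_off(): hands the job in; it is judged then, once.
The state is a dict: "clock": time; "qpos": joint angles; "qd": joint speeds; "effort": joint torques, N m; "position": TCP position; "ee_rot": TCP orientation; "contact_force": force on the tool from outside, world axes, zero at the start; "moment": the same for the moment, N m; "width": finger opening in m; "gripper_force": force on a finger pad.
Only numpy, scipy, OpenCV 4.12 (cv2) and the standard library are available. Lean on these libraries where they do the work, as an engineer would, in place of code of your own. Each camera call takes 0.05 s, during which the arm holds its last target. There are 200 camera calls.

## Working session

There is one attempt and no reset: what is moved stays moved. The work goes in short steps, Python scripts to look and compute and a tool call to move; the robot and the scene stay as the last step left them, time stands still between calls to the robot, and variables do not carry over. Pictures are saved under pics/ and viewed, at most 11 in all, crops included, and the job is handed in when it is done.

Besides the shell and the picture viewer there is one more tool, called after "Emit:" by a JSON object that holds its "name" and its "arguments", one argument or row to a line. send_rows: Moves the arm, as the interface text tells. Its arguments: {"type":"object","properties":{"increments":{"type":"array"},"newtons":{"type":"number"}},"required":["increments"]}

```bash
mkdir -p pics; python3 - <<'E'
from rig import get_state, optics
import cv2,pickle
print(get_state())
for n in("top","side"):
    d=optics.get_image(n); cv2.imwrite(f"pics/{n}0.png",d["pixels"]); pickle.dump(d,open(f"{n}0.pkl","wb")); print(n,d["K"],d["rvec"],d["tvec"])
E
```

```text
{'clock': 0.0, 'qpos': array([ 1.00501054e+00,  2.76602865e-01,  1.50614520e+00,  1.06372542e-05,
        1.36070967e+00, -1.20990751e-01]), 'qd': array([-2.43445834e-03,  1.95074381e-05,  8.53706212e-04, -2.05750021e-03,
       -1.55597166e-03,  8.91931519e-04]), 'effort': array([ 2.27756132e-04, -4.16773510e+01, -2.45802319e+01, -2.04192356e-04,
        1.10724242e-02, -2.19519421e-05]), 'position': array([0.24708267, 0.51854883, 0.19993048]), 'ee_rot': array([-3.18863280e-04,  2.20569714e-01,  9.75370766e-01, -8.76344399e-04]), 'contact_force': array([-0.01286012,  0.13636659,  0.25588734]), 'moment': array([-0.00840976,  0.00530133, -0.0002401 ]), 'gripper_force': 0.0, 'width': 0.0854146499837855}
top [[397.858186     0.         317.63392225]
 [  0.         397.858186   208.46091566]
 [  0.           0.           1.        ]] [ 2.13747123 -2.16679576  0.17413448] [0.06717008 0.4960291  1.21847168]
side [[464.51029847   0.         319.42515342]
 [  0.         464.51029847 203.73882916]
 [  0.           0.           1.        ]] [ 2.3927518  -0.21281501  0.09544548] [-0.46307159  0.17725943  1.17217524]
```

View pics/top0.png

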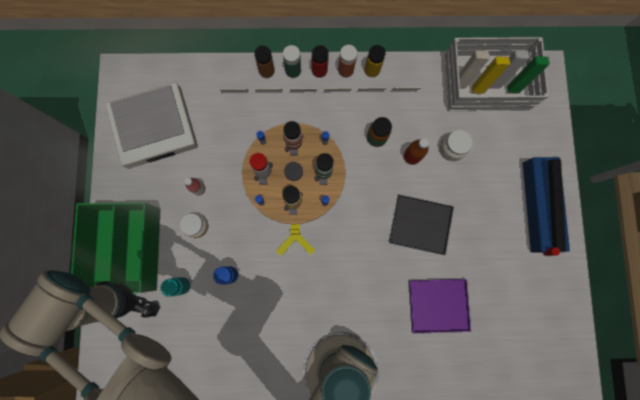

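View pics/side0.png

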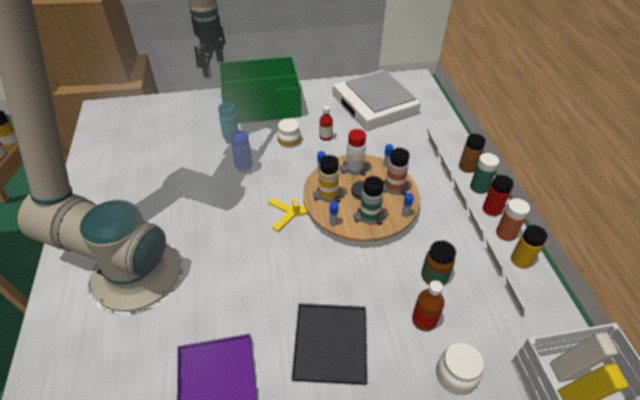

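The top view shows the carousel at about (293,172), the red cap at (259,163), the yellow pointer at (295,230), the dark tray at (421,224), and a purple look-alike tray at (439,305). The blue and turquoise cylinders at (225,275) and (175,287) are look-alike jars. The red cap on the carousel and the dark steel tray fit the description. I'll confirm both in a crop.

```bash
python3 - <<'E'
import cv2
a=cv2.imread("pics/top0.png")
c=cv2.resize(a[110:265,225:360],None,fx=5,fy=5,interpolation=cv2.INTER_CUBIC)
cv2.imwrite("pics/c1.png",cv2.resize(a[115:265,230:460],None,fx=3.47,fy=3.9,interpolation=cv2.INTER_CUBIC))
E
cat > h.py <<'E'
import numpy as np,cv2
def cam(d):
    R,_=cv2.Rodrigues(d["rvec"]); return d["K"],R,np.array(d["tvec"]).ravel()
def toz(d,uv,z):
    K,R,t=cam(d); c=-R.T@t; r=R.T@np.linalg.inv(K)@np.array([uv[0],uv[1],1.]); return c+r*(z-c[2])/r[2]
def proj(d,P):
    K,R,t=cam(d); p=K@(R@np.array(P)+t); return p[:2]/p[2]
E
```

```text
(no output)
```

View pics/c1.png

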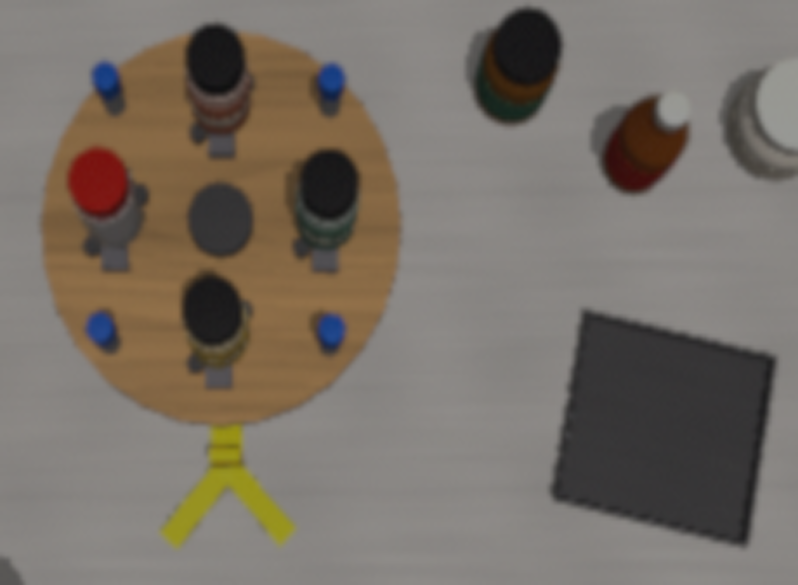

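The crop confirms it. The only red cap is at crop (98,182), about 90° clockwise from the pointer (228,450) as the image shows it. The dark tray's corners are at (584,311), (775,357), (745,546) and (553,496).

```bash
python3 - <<'E'
from h import *; import pickle
d=pickle.load(open("top0.pkl","rb"))
f=lambda p,z:toz(d,(230+(p[0]+.5)/3.47-.5,115+(p[1]+.5)/3.9-.5),z)
np.set_printoptions(precision=4,suppress=True)
L=lambda ps,z:np.array([f(p,z) for p in ps])
e=L([(41,228),(401,228),(221,31),(221,425)],.045);print("disc",e,e.mean(0))
c=L([(98,182),(215,58),(329,183),(212,311)],.18);print("caps",c,c.mean(0))
b=L([(105,77),(331,79),(331,329),(100,328)],.12);print("posts",b,b.mean(0))
ax=np.mean([e.mean(0),c.mean(0),b.mean(0)],0)
for q in list(c)+list(b): v=q-ax;print(np.degrees(np.arctan2(v[1],v[0])),np.hypot(v[0],v[1]))
p=L([(228,476),(175,540),(285,535),(227,462)],0);print("ptr",p)
for q in p: v=q-ax;print(np.degrees(np.arctan2(v[1],v[0])),np.hypot(v[0],v[1]))
print("tabtop",L([(212,428),(241,428)],.045))
t=L([(584,311),(775,357),(745,546),(553,496)],.018);print("tray",t,t.mean(0))
s=pickle.load(open("side0.pkl","rb"))
print(proj(s,[ax[0],ax[1],.045]),proj(s,[*c[0][:2],.18]),proj(s,[*t.mean(0)[:2],.003]))
for n,uv,z in [("sauce",(421,145),.15),("chilli",(192,182),.12),("tubs",(193,222),.065),("nuts",(380,125),.11),("blue",(225,275),.135),("turq",(175,286),.135)]: print(n,toz(d,uv,z))
E
```

```text
disc [[ 0.6117  0.2998  0.045 ]
 [ 0.608  -0.0286  0.045 ]
 [ 0.777   0.1349  0.045 ]
 [ 0.4489  0.1368  0.045 ]] [0.6114 0.1357 0.045 ]
caps [[0.6127 0.2299 0.18  ]
 [0.7055 0.134  0.18  ]
 [0.6099 0.0414 0.18  ]
 [0.5165 0.1374 0.18  ]] [0.6112 0.1357 0.18  ]
posts [[0.7126 0.2326 0.12  ]
 [0.709  0.0361 0.12  ]
 [0.5125 0.0395 0.12  ]
 [0.5156 0.2355 0.12  ]] [0.6124 0.1359 0.12  ]
89.35036244403825 0.09409287764276617
-1.0654411931273573 0.09387964265695684
-91.05051508465635 0.09440256017414388
179.01548539679328 0.0952104121871083
43.8083598163962 0.13983108915180725
-45.67572861113703 0.1393424036364444
-135.8508761356586 0.13821596344628503
133.90484216657316 0.13844556408995837
ptr [[0.4116 0.1327 0.    ]
 [0.3599 0.1816 0.    ]
 [0.3626 0.0806 0.    ]
 [0.4231 0.1335 0.    ]]
-179.1052440549324 0.2000800154471957
169.67497213878568 0.2558616773256714
-167.50217401379825 0.2551252229383021
-179.30885828730038 0.1885207238408657
tabtop [[0.4466 0.1449 0.045 ]
 [0.4463 0.1189 0.045 ]]
tray [[ 0.5422 -0.1995  0.018 ]
 [ 0.5015 -0.3754  0.018 ]
 [ 0.3471 -0.338   0.018 ]
 [ 0.3899 -0.1644  0.018 ]] [ 0.4452 -0.2693  0.018 ]
[360.1166 193.355 ] [355.9494 134.6753] [329.7673 343.0872]
sauce [ 0.665  -0.2448  0.15  ]
chilli [0.5682 0.4319 0.12  ]
tubs [0.4557 0.4417 0.065 ]
nuts [ 0.7423 -0.1335  0.11  ]
blue [0.2958 0.3262 0.135 ]
turq [0.2674 0.4655 0.135 ]
```

Emit:
{"name": "send_rows", "arguments": {
  "increments": [
    {"gripper": -1, "linear": [0.034, -0.035, 0.01], "delta_rot": [0, 0, -0.05]},
    {"gripper": -1, "linear": [0.067, -0.071, 0.01], "delta_rot": [0, 0, -0.1]},
    {"gripper": -1, "linear": [0.1, -0.106, 0.01], "delta_rot": [0, 0, -0.15]},
    {"gripper": -1, "linear": [0.134, -0.141, 0.01], "delta_rot": [0, 0, -0.2]},
    {"gripper": -1, "linear": [0.167, -0.177, 0.01], "delta_rot": [0, 0, -0.25]},
    {"gripper": -1, "linear": [0.2, -0.212, 0.01], "delta_rot": [0, 0, -0.3]},
    {"gripper": -1, "linear": [0.235, -0.248, 0.01], "delta_rot": [0, 0, -0.34]},
    {"gripper": -1, "linear": [0.268, -0.283, 0.01], "delta_rot": [0, 0, -0.358]}
  ]
}}

```text
clock: 0.9
position: [0.5164, 0.2343, 0.2105]
ee_rot: [-0.0, 0.391, 0.92, -0.0]
contact_force: [0.3, 1.4, -0.0]
width: 0.0855
gripper_force: 0.0
```

Emit:
{"name": "send_rows", "arguments": {
  "increments": [
    {"gripper": -1, "linear": [0, 0, 0], "delta_rot": [0, 0, 0]},
    {"gripper": -1, "linear": [0, 0, 0], "delta_rot": [0, 0, 0]},
    {"gripper": -1, "linear": [0, 0, 0], "delta_rot": [0, 0, 0]}
  ]
}}

```text
clock: 1.2
position: [0.5145, 0.2366, 0.2104]
ee_rot: [-0.001, 0.39, 0.921, -0.0]
contact_force: [-1.1, 0.4, 0.0]
width: 0.0858
gripper_force: 0.0
```

```bash
cat >> h.py <<'E'
from scipy.spatial.transform import Rotation as Ro
def Ttool(s):
    q=s["ee_rot"]; T=np.eye(4); T[:3,:3]=Ro.from_quat([q[1],q[2],q[3],q[0]]).as_matrix(); T[:3,3]=s["position"]; return T
def wtoz(d,T,uv,z):
    M=T@np.array(d["T_tool_cam"]); r=M[:3,:3]@np.linalg.inv(d["K"])@np.array([uv[0],uv[1],1.]); return M[:3,3]+r*(z-M[2,3])/r[2]
def wproj(d,T,P):
    M=np.linalg.inv(T@np.array(d["T_tool_cam"])); p=d["K"]@(M[:3,:3]@np.array(P)+M[:3,3]); return p[:2]/p[2]
def shot(n):
    from rig import get_state,optics
    import pickle
    s=get_state(); d=optics.get_image("wrist"); T=Ttool(s); pickle.dump((d,T),open(n+".pkl","wb")); cv2.imwrite(f"pics/{n}.png",d["pixels"]); return s,d,T
E
python3 - <<'E'
from h import *
s,d,T=shot("w1"); print(s["position"],s["ee_rot"],s["clock"]); print(wproj(d,T,[.515,.236,.12]))
E
```

```text
[0.5144735  0.23659828 0.21041789] [-7.40233411e-04  3.90474767e-01  9.20613322e-01 -1.42408580e-04] 1.2
[317.7823568  190.50091905]
```

View pics/w1.png

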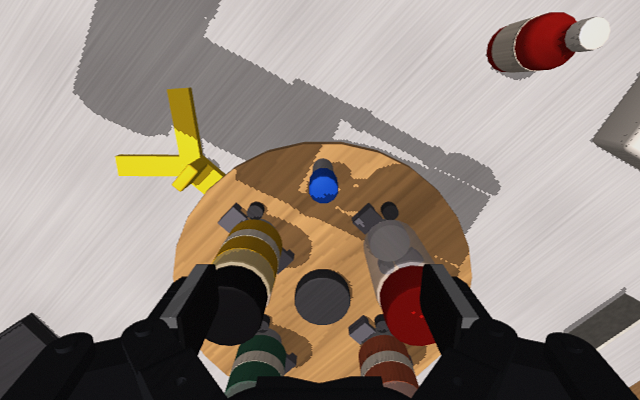

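The wrist view shows the blue post top at (322,188), close to the predicted (318,190). The fingers straddle it and the red jar is to its right at (410,300). I'll descend and grip the post.

Emit:
{"name": "send_rows", "arguments": {
  "increments": [
    {"gripper": -1, "linear": [0, 0, -0.03], "delta_rot": [0, 0, 0]},
    {"gripper": -1, "linear": [0, 0, -0.06], "delta_rot": [0, 0, 0]},
    {"gripper": -1, "linear": [0, 0, -0.09], "delta_rot": [0, 0, 0]},
    {"gripper": -1, "linear": [0, 0, -0.115], "delta_rot": [0, 0, 0]},
    {"gripper": -1, "linear": [0, 0, -0.124], "delta_rot": [0, 0, 0]},
    {"gripper": 0, "linear": [0, 0, -0.124], "delta_rot": [0, 0, 0]},
    {"gripper": 0.3, "linear": [0, 0, -0.124], "delta_rot": [0, 0, 0]},
    {"gripper": 1, "linear": [0, 0, -0.124], "delta_rot": [0, 0, 0]}
  ],
  "newtons": 30
}}

```text
clock: 2.05
position: [0.5165, 0.2368, 0.0884]
ee_rot: [0.001, 0.39, 0.921, 0.001]
contact_force: [0.5, -0.5, 0.4]
width: 0.0441
gripper_force: 0.0
```

Emit:
{"name": "send_rows", "arguments": {
  "increments": [
    {"gripper": 1, "linear": [0, 0, 0], "delta_rot": [0, 0, 0]},
    {"gripper": 1, "linear": [0, 0, 0], "delta_rot": [0, 0, 0]},
    {"gripper": 1, "linear": [0, 0, 0], "delta_rot": [0, 0, 0]},
    {"gripper": 1, "linear": [0, 0, 0], "delta_rot": [0, 0, 0]}
  ]
}}

```text
clock: 2.45
position: [0.5166, 0.2361, 0.0895]
ee_rot: [0.002, 0.391, 0.921, 0.001]
contact_force: [-1.6, -2.4, 10.7]
width: 0.0003
gripper_force: 5.3
```

```bash
python3 - <<'E'
import numpy as np,pickle
from h import *
d,T=pickle.load(open("w1.pkl","rb"))
print("post",wtoz(d,T,(322.5,187),.12),"apex?",wtoz(d,T,(207,163),0),wtoz(d,T,(180,89),0),wtoz(d,T,(117,166),0))
a0=np.radians(134);c=.14
for st in(0,32,64):
  for k in range(1,9):
    p=lambda a:c*np.array([np.cos(a),np.sin(a)])
    v=p(a0+np.radians(st+4*k))-p(a0+np.radians(st)); print(np.round(v,4),round(np.radians(4*k),3))
E
```

```text
post [0.51565857 0.24060039 0.12      ] apex? [0.4295446  0.14680698 0.        ] [0.36036757 0.1889908  0.        ] [0.35972322 0.07443844 0.        ]
[-0.0068 -0.007 ] 0.07
[-0.0131 -0.0145] 0.14
[-0.0188 -0.0224] 0.209
[-0.024  -0.0307] 0.279
[-0.0286 -0.0393] 0.349
[-0.0326 -0.0483] 0.419
[-0.0359 -0.0574] 0.489
[-0.0386 -0.0668] 0.559
[-0.002  -0.0096] 0.07
[-0.0034 -0.0192] 0.14
[-0.0041 -0.029 ] 0.209
[-0.0041 -0.0388] 0.279
[-0.0034 -0.0485] 0.349
[-0.002  -0.0582] 0.419
[ 0.     -0.0677] 0.489
[ 0.0027 -0.0771] 0.559
[ 0.0033 -0.0092] 0.07
[ 0.0073 -0.0181] 0.14
[ 0.0119 -0.0267] 0.209
[ 0.0171 -0.035 ] 0.279
[ 0.0228 -0.0429] 0.349
[ 0.0291 -0.0504] 0.419
[ 0.0359 -0.0574] 0.489
[ 0.0432 -0.064 ] 0.559
```

```bash
python3 - <<'E'
from h import *
s,d,T=shot("w2"); print(s["position"],s["width"],s["gripper_force"],s["contact_force"],s["moment"])
from rig import optics
import pickle
e=optics.get_image("side"); a=optics.get_image("top");pickle.dump((e,a),open("st2.pkl","wb"))
im=np.hstack([cv2.resize(d["pixels"],(400,250)),cv2.resize(e["pixels"][100:225,270:470],(400,250))])
im2=np.hstack([cv2.resize(a["pixels"][100:240,220:370],None,fx=2.6,fy=2.5),np.zeros((350,410,3),np.uint8)])
cv2.imwrite("pics/m2.png",np.vstack([im,im2[:,:800]]))
E
```

```text
[0.51662718 0.23609704 0.08953052] 0.0002987640114915478 5.2541998666129075 [-1.59972039 -2.35411024 10.68090659] [-0.21368622  0.27354794  0.03749849]
```

View pics/m2.png

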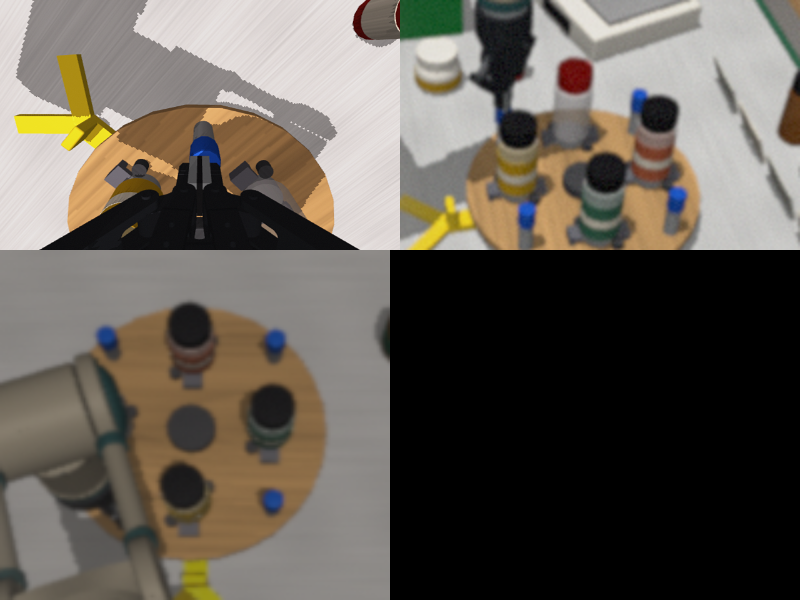

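```bash
python3 - <<'E'
from h import *; import pickle
for n in("w1","w2"):
  d,T=pickle.load(open(n+".pkl","rb")); M=T@np.array(d["T_tool_cam"]); print(M.round(3)[:3], wproj(d,T,[.5145,.2366,.12]),wproj(d,T,[.5145,.2366,.045]),wproj(d,T,T[:3,3]))
cv2.imwrite("pics/c2.png",cv2.resize(d["pixels"][160:400,200:440],None,fx=2.5,fy=2.5,interpolation=cv2.INTER_CUBIC))
E
```

```text
[[ 0.719  0.662  0.214  0.46 ]
 [ 0.695 -0.683 -0.224  0.294]
 [-0.002  0.31  -0.951  0.383]] [317.85573527 189.54497224] [318.21766774 167.53964237] [317.01811803 238.14177243]
[[ 0.719  0.66   0.219  0.462]
 [ 0.695 -0.683 -0.224  0.294]
 [ 0.002  0.313 -0.95   0.262]] [314.19584288 262.90104839] [315.42086703 206.83219622] [317.01978202 238.15070824]
```

View pics/c2.png

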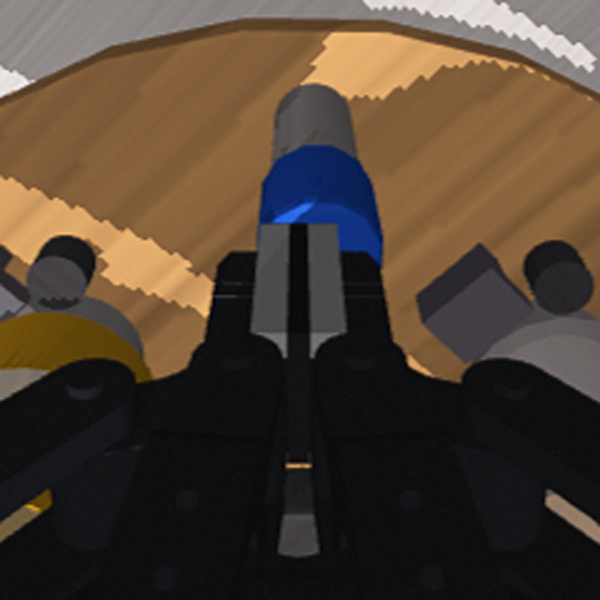

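```bash
python3 - <<'E'
from h import *; import pickle
d,T=pickle.load(open("w2.pkl","rb"))
ax=np.array([.6116,.1358])
for uv,z in [((326,194),.045),((326.5,218),.09),((319,250),.0895),((319,250),.12)]:
  p=wtoz(d,T,uv,z); v=p[:2]-ax; print(uv,z,p,np.hypot(*v),np.degrees(np.arctan2(v[1],v[0])))
v=T[:2,3]-ax; print(T[:3,3],np.hypot(*v),np.degrees(np.arctan2(v[1],v[0])))
for h in (0,.01,.02,.03): print(h,wproj(d,T,T[:3,3]+[0,0,h]), wproj(d,T,T[:3,3]+[-.008,.008,h]))
e,a=pickle.load(open("st2.pkl","rb"))
print(proj(e,[.515,.2385,.12]),proj(e,[.515,.2385,.045]))
E
```

```text
(326, 194) 0.045 [0.51331563 0.24770085 0.045     ] 0.14893493845267725 131.29337303241468
(326.5, 218) 0.09 [0.51203307 0.24802632 0.09      ] 0.15002773039742162 131.5793654630249
(319, 250) 0.0895 [0.52228738 0.23177014 0.0895    ] 0.1310992475670154 132.94215150332104
(319, 250) 0.12 [0.51157458 0.2427488  0.12      ] 0.14643473006622587 133.08414650159452
[0.51662718 0.23609704 0.08953052] 0.13812796104273237 133.43816179936715
0 [317.01978202 238.15070824] [316.62135851 218.48926449]
0.01 [316.95937    246.45073528] [316.53820086 225.89416338]
0.02 [316.89220046 255.67918157] [316.44554328 234.14499891]
0.03 [316.81707239 266.00105138] [316.34165922 243.39551269]
[320.01778025 153.2115256 ] [319.75773874 172.52140617]
```

```bash
python3 - <<'E'
from h import *; import pickle
d,T=pickle.load(open("w1.pkl","rb")); print(d["K"][0,0]); print(np.array(d["T_tool_cam"]).round(3))
for h in (0,.013,.03,.045):
 for x in(-.011,0,.011):
  q=[wproj(d,T,(T@np.array([x,s*.0427,-h,1]))[:3]) for s in(1,-1)]; print(h,x,np.round(q,0).tolist())
a=d["pixels"]; cv2.imwrite("pics/c3.png",np.hstack([cv2.resize(a[240:360,130:330],None,fx=3.9,fy=3.9)]))
E
```

```text
352.4151625758642
[[ 0.001 -0.95  -0.311  0.079]
 [ 1.     0.001 -0.001  0.001]
 [ 0.001 -0.311  0.95  -0.173]
 [ 0.     0.     0.     1.   ]]
0 -0.011 [[395.0, 257.0], [239.0, 257.0]]
0 0 [[397.0, 238.0], [237.0, 238.0]]
0 0.011 [[398.0, 219.0], [236.0, 219.0]]
0.013 -0.011 [[401.0, 269.0], [233.0, 268.0]]
0.013 0 [[402.0, 249.0], [232.0, 249.0]]
0.013 0.011 [[404.0, 229.0], [230.0, 229.0]]
0.03 -0.011 [[409.0, 287.0], [225.0, 287.0]]
0.03 0 [[411.0, 266.0], [223.0, 266.0]]
0.03 0.011 [[413.0, 244.0], [221.0, 244.0]]
0.045 -0.011 [[417.0, 307.0], [216.0, 306.0]]
0.045 0 [[419.0, 284.0], [213.0, 284.0]]
0.045 0.011 [[422.0, 260.0], [211.0, 260.0]]
```

View pics/c3.png

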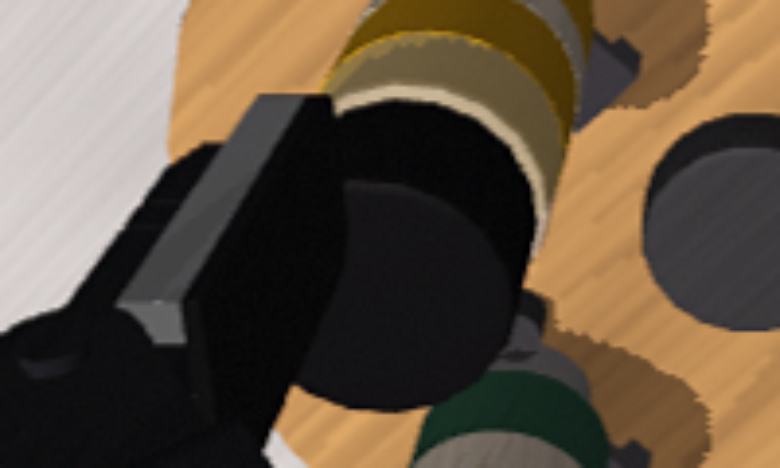

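The shut fingertips rest on top of the post, with the reported TCP about 30 mm below its top. The wrist view agrees: the open tips show about 43 mm behind the TCP where 13 mm was expected. The real fingertips therefore sit about 30 mm behind the reported TCP, so I'll work 30 mm lower. First I'll open, then go down and grip again.

Emit:
{"name": "send_rows", "arguments": {
  "increments": [
    {"gripper": -1, "linear": [0, 0, 0.005], "delta_rot": [0, 0, 0]},
    {"gripper": -1, "linear": [0.002, 0.003, 0.005], "delta_rot": [0, 0, 0]},
    {"gripper": -1, "linear": [0.002, 0.003, 0.005], "delta_rot": [0, 0, 0]},
    {"gripper": -1, "linear": [0.002, 0.003, 0.005], "delta_rot": [0, 0, 0]},
    {"gripper": -1, "linear": [0.002, 0.003, -0.01], "delta_rot": [0, 0, 0]},
    {"gripper": -1, "linear": [0.002, 0.003, -0.025], "delta_rot": [0, 0, 0]},
    {"gripper": -1, "linear": [0.002, 0.003, -0.031], "delta_rot": [0, 0, 0]},
    {"gripper": -1, "linear": [0.002, 0.003, -0.031], "delta_rot": [0, 0, 0]}
  ]
}}

```text
clock: 3.4
position: [0.5165, 0.2388, 0.0547]
ee_rot: [-0.001, 0.391, 0.921, -0.001]
contact_force: [-1.1, 0.3, 0.4]
width: 0.0856
gripper_force: 0.0
```

Emit:
{"name": "send_rows", "arguments": {
  "increments": [
    {"gripper": 0, "linear": [0, 0, 0], "delta_rot": [0, 0, 0]},
    {"gripper": 0.3, "linear": [0, 0, 0], "delta_rot": [0, 0, 0]},
    {"gripper": 1, "linear": [0, 0, 0], "delta_rot": [0, 0, 0]},
    {"gripper": 1, "linear": [0, 0, 0], "delta_rot": [0, 0, 0]},
    {"gripper": 1, "linear": [0, 0, 0], "delta_rot": [0, 0, 0]},
    {"gripper": 1, "linear": [0, 0, 0], "delta_rot": [0, 0, 0]},
    {"gripper": 1, "linear": [0, 0, 0], "delta_rot": [0, 0, 0]}
  ],
  "newtons": 30
}}

```text
clock: 4.1
position: [0.5181, 0.2396, 0.0565]
ee_rot: [0.001, 0.391, 0.921, 0.001]
contact_force: [0.1, 1.7, 3.5]
width: 0.0229
gripper_force: 30.0
```

```bash
python3 - <<'E'
import numpy as np
c=.14;p=lambda a:c*np.array([np.cos(np.radians(a)),np.sin(np.radians(a))])
for st,n in((132,32),(164,32),(196,30)):
  print([(np.round(p(st+n*k/8)-p(st),3).tolist(),round(np.radians(n*k/8),2)) for k in range(1,9)])
E
```

```text
[([-0.007, -0.007], np.float64(0.07)), ([-0.014, -0.014], np.float64(0.14)), ([-0.02, -0.022], np.float64(0.21)), ([-0.025, -0.03], np.float64(0.28)), ([-0.03, -0.038], np.float64(0.35)), ([-0.034, -0.047], np.float64(0.42)), ([-0.038, -0.056], np.float64(0.49)), ([-0.041, -0.065], np.float64(0.56))]
[([-0.002, -0.009], np.float64(0.07)), ([-0.004, -0.019], np.float64(0.14)), ([-0.005, -0.029], np.float64(0.21)), ([-0.005, -0.039], np.float64(0.28)), ([-0.005, -0.048], np.float64(0.35)), ([-0.004, -0.058], np.float64(0.42)), ([-0.002, -0.068], np.float64(0.49)), ([0.0, -0.077], np.float64(0.56))]
[([0.003, -0.009], np.float64(0.07)), ([0.006, -0.017], np.float64(0.13)), ([0.01, -0.026], np.float64(0.2)), ([0.015, -0.034], np.float64(0.26)), ([0.02, -0.041], np.float64(0.33)), ([0.025, -0.049], np.float64(0.39)), ([0.031, -0.056], np.float64(0.46)), ([0.037, -0.062], np.float64(0.52))]
```

Emit:
{"name": "send_rows", "arguments": {
  "increments": [
    {"gripper": 1, "linear": [-0.007, -0.007, 0], "delta_rot": [0, 0, 0.07]},
    {"gripper": 1, "linear": [-0.014, -0.014, 0], "delta_rot": [0, 0, 0.14]},
    {"gripper": 1, "linear": [-0.02, -0.022, 0], "delta_rot": [0, 0, 0.21]},
    {"gripper": 1, "linear": [-0.025, -0.03, 0], "delta_rot": [0, 0, 0.28]},
    {"gripper": 1, "linear": [-0.03, -0.038, 0], "delta_rot": [0, 0, 0.35]},
    {"gripper": 1, "linear": [-0.034, -0.047, 0], "delta_rot": [0, 0, 0.42]},
    {"gripper": 1, "linear": [-0.038, -0.056, 0], "delta_rot": [0, 0, 0.49]},
    {"gripper": 1, "linear": [-0.041, -0.065, 0], "delta_rot": [0, 0, 0.56]}
  ]
}}

```text
clock: 4.9
position: [0.4794, 0.1744, 0.0565]
ee_rot: [0.003, 0.12, 0.993, 0.001]
contact_force: [5.2, 1.1, -0.9]
width: 0.0229
gripper_force: 30.3
```

Emit:
{"name": "send_rows", "arguments": {
  "increments": [
    {"gripper": 1, "linear": [-0.002, -0.009, 0], "delta_rot": [0, 0, 0.07]},
    {"gripper": 1, "linear": [-0.004, -0.019, 0], "delta_rot": [0, 0, 0.14]},
    {"gripper": 1, "linear": [-0.005, -0.029, 0], "delta_rot": [0, 0, 0.21]},
    {"gripper": 1, "linear": [-0.005, -0.039, 0], "delta_rot": [0, 0, 0.28]},
    {"gripper": 1, "linear": [-0.005, -0.048, 0], "delta_rot": [0, 0, 0.35]},
    {"gripper": 1, "linear": [-0.004, -0.058, 0], "delta_rot": [0, 0, 0.42]},
    {"gripper": 1, "linear": [-0.002, -0.068, 0], "delta_rot": [0, 0, 0.49]},
    {"gripper": 1, "linear": [0, -0.077, 0], "delta_rot": [0, 0, 0.56]}
  ]
}}

```text
clock: 5.7
position: [0.4806, 0.098, 0.0565]
ee_rot: [0.004, -0.158, 0.987, 0.001]
contact_force: [7.7, 4.6, -3.9]
width: 0.023
gripper_force: 30.1
```

Emit:
{"name": "send_rows", "arguments": {
  "increments": [
    {"gripper": 1, "linear": [0.003, -0.009, 0], "delta_rot": [0, 0, 0.07]},
    {"gripper": 1, "linear": [0.006, -0.017, 0], "delta_rot": [0, 0, 0.13]},
    {"gripper": 1, "linear": [0.01, -0.026, 0], "delta_rot": [0, 0, 0.2]},
    {"gripper": 1, "linear": [0.015, -0.034, 0], "delta_rot": [0, 0, 0.26]},
    {"gripper": 1, "linear": [0.02, -0.041, 0], "delta_rot": [0, 0, 0.33]},
    {"gripper": 1, "linear": [0.025, -0.049, 0], "delta_rot": [0, 0, 0.39]},
    {"gripper": 1, "linear": [0.031, -0.056, 0], "delta_rot": [0, 0, 0.46]},
    {"gripper": 1, "linear": [0.037, -0.062, 0], "delta_rot": [0, 0, 0.52]}
  ]
}}

```text
clock: 6.5
position: [0.5169, 0.0378, 0.0565]
ee_rot: [0.004, -0.406, 0.914, 0.001]
contact_force: [5.9, 10.9, 0.4]
width: 0.0233
gripper_force: 30.4
```

Emit:
{"name": "send_rows", "arguments": {
  "increments": [
    {"gripper": 1, "linear": [0, 0, 0], "delta_rot": [0, 0, 0]},
    {"gripper": 1, "linear": [0, 0, 0], "delta_rot": [0, 0, 0]},
    {"gripper": 1, "linear": [0, 0, 0], "delta_rot": [0, 0, 0]},
    {"gripper": 1, "linear": [0, 0, 0], "delta_rot": [0, 0, 0]}
  ]
}}

```text
clock: 6.9
position: [0.5182, 0.0366, 0.0565]
ee_rot: [0.005, -0.406, 0.914, -0.0]
contact_force: [8.9, 5.6, -2.4]
width: 0.023
gripper_force: 30.5
```

```bash
python3 - <<'E'
from rig import get_state
import numpy as np
s=get_state();v=s["position"][:2]-[.6116,.1358];print(s["position"],s["qpos"],np.hypot(*v),np.degrees(np.arctan2(v[1],v[0]))%360)
E
```

```text
[0.51819035 0.0366228  0.05650144] [-0.06616147  0.31424077  1.84563256  0.00429365  0.97303685 -2.47535169] 0.13624051909224366 226.71536990049566
```

Emit:
{"name": "send_rows", "arguments": {
  "increments": [
    {"gripper": -1, "linear": [0, 0, 0], "delta_rot": [0, 0, 0]},
    {"gripper": -1, "linear": [0, 0, 0], "delta_rot": [0, 0, 0]},
    {"gripper": -1, "linear": [0, 0, 0], "delta_rot": [0, 0, 0]},
    {"gripper": -1, "linear": [0, 0, 0.03], "delta_rot": [0, 0, 0]},
    {"gripper": -1, "linear": [0, 0, 0.075], "delta_rot": [0, 0, 0]},
    {"gripper": -1, "linear": [0, 0, 0.12], "delta_rot": [0, 0, 0]},
    {"gripper": -1, "linear": [0, 0, 0.15], "delta_rot": [0, 0, 0]},
    {"gripper": -1, "linear": [0, 0, 0.15], "delta_rot": [0, 0, 0]}
  ]
}}

```text
clock: 7.7
position: [0.5161, 0.0347, 0.2106]
ee_rot: [0.004, -0.406, 0.914, -0.002]
contact_force: [-0.1, 0.8, 0.4]
width: 0.0853
gripper_force: 0.0
```

Emit:
{"name": "send_rows", "arguments": {
  "increments": [
    {"gripper": -1, "linear": [-0.02, 0.01, 0], "delta_rot": [0, 0, -0.14]},
    {"gripper": -1, "linear": [-0.04, 0.02, 0], "delta_rot": [0, 0, -0.28]},
    {"gripper": -1, "linear": [-0.06, 0.03, 0], "delta_rot": [0, 0, -0.42]},
    {"gripper": -1, "linear": [-0.08, 0.05, 0], "delta_rot": [0, 0, -0.56]},
    {"gripper": -1, "linear": [-0.1, 0.07, 0], "delta_rot": [0, 0, -0.7]},
    {"gripper": -1, "linear": [-0.12, 0.09, 0], "delta_rot": [0, 0, -0.8]},
    {"gripper": -1, "linear": [-0.12, 0.1, 0], "delta_rot": [0, 0, -0.8]},
    {"gripper": -1, "linear": [-0.12, 0.1, 0], "delta_rot": [0, 0, -0.8]}
  ]
}}

```text
clock: 8.5
position: [0.3931, 0.1357, 0.2053]
ee_rot: [-0.0, -0.02, 1.0, -0.0]
contact_force: [0.9, -0.4, 0.3]
width: 0.0854
gripper_force: 0.0
```

```bash
python3 - <<'E'
from h import *; import pickle
from rig import optics
s,d,T=shot("w3"); print(s["position"])
a=optics.get_image("top");pickle.dump(a,open("t3.pkl","wb"))
im=np.vstack([cv2.resize(a["pixels"][115:245,230:390],(640,520),interpolation=cv2.INTER_CUBIC)])
cv2.imwrite("pics/m3.png",im)
E
```

```text
[0.39305955 0.13569219 0.20525099]
```

View pics/m3.png

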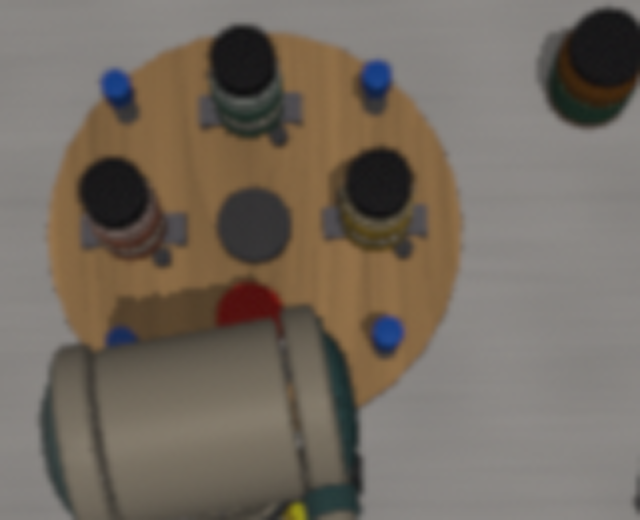

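The red-capped jar now stands on the pointer side at crop (248,310). The posts show at (116,86), (377,76) and (388,333). From these I'll compute the angle.

```bash
python3 - <<'E'
from h import *; import pickle
d=pickle.load(open("t3.pkl","rb"))
f=lambda p,z:toz(d,(230+(p[0]+.5)/4-.5,115+(p[1]+.5)/4-.5),z)
ax=np.array([.6116,.1358])
for p,z,o in [((116,86),.12,45),((377,76),.12,-45),((388,333),.12,-135),((244,60),.18,0),((379,182),.18,-90),((114,191),.18,90)]:
  q=f(p,z)[:2];v=q-ax;print(q,np.hypot(*v),np.degrees(np.arctan2(v[1],v[0]))-o)
d,T=pickle.load(open("w3.pkl","rb"))
cv2.imwrite("pics/w3c.png",d["pixels"])
j=[.6116-.095*np.cos(np.radians(1)),.1358-.095*np.sin(np.radians(1))]
print(wproj(d,T,[*j,.18]),wproj(d,T,[.6116,.1358,.045]),wproj(d,T,[.36,.1315,0]))
E
```

```text
[0.70711023 0.23639127] 0.13871124292717207 1.4842155229196479
[0.71300907 0.03953331] 0.13982516165565767 1.4901681924176131
[0.51575358 0.03475401] 0.13927250067260447 1.512725341261529
[0.70517239 0.13684466] 0.09357821670230912 0.6396322007222199
[0.61409148 0.04155769] 0.0942752343512713 1.5143707945447034
[0.60956991 0.22917336] 0.09339542279811693 1.2455071026127342
[309.20053839 381.14052634] [311.07750197 352.01805289] [316.05903962 127.72242236]
```

View pics/w3c.png

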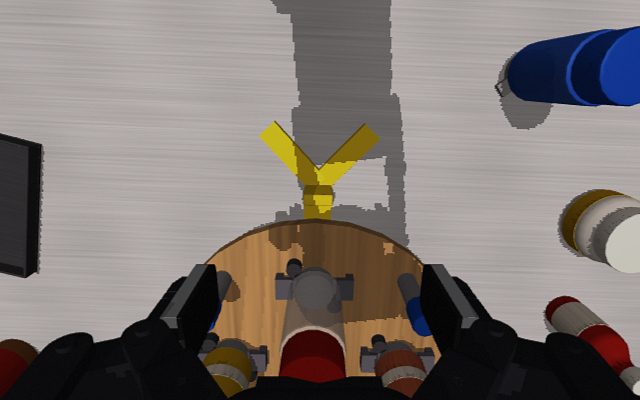

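```bash
python3 - <<'E'
from h import *; import pickle
d,T=pickle.load(open("w3.pkl","rb"))
for n,uv,z in [("legL",(267.5,128.5),0),("legR",(371.5,131),0),("inner apex",(318.5,168.5),0),("tabtopL",(304,192),.045),("tabtopR",(334,192),.045),("barL",(276,286),.05),("barR",(353,287),.05),("foot",(315,268),.05),("rimTop",(316,219),.045)]:
  print(n,wtoz(d,T,uv,z))
E
```

```text
legL [0.36293372 0.08008457 0.        ]
legR [0.36101298 0.19049182 0.        ]
inner apex [0.40411345 0.13588602 0.        ]
tabtopL [0.41781043 0.12217015 0.045     ]
tabtopR [0.41658709 0.15180603 0.045     ]
barL [0.52234095 0.09543319 0.05      ]
barR [0.52016442 0.17754655 0.05      ]
foot [0.49904088 0.13616845 0.05      ]
rimTop [0.44594775 0.13512808 0.045     ]
```

The pointer direction measures about 181.0° and the jar about 181.4°, so it stands squarely at the pointer. Next I'll move over the jar with the closing line at about 50°.

Emit:
{"name": "send_rows", "arguments": {
  "increments": [
    {"gripper": -1, "linear": [0.03, 0, 0], "delta_rot": [0, 0, -0.14]},
    {"gripper": -1, "linear": [0.06, 0, 0], "delta_rot": [0, 0, -0.28]},
    {"gripper": -1, "linear": [0.09, -0.001, 0], "delta_rot": [0, 0, -0.42]},
    {"gripper": -1, "linear": [0.12, -0.002, 0], "delta_rot": [0, 0, -0.56]},
    {"gripper": -1, "linear": [0.1235, -0.002, 0], "delta_rot": [0, 0, -0.7]},
    {"gripper": -1, "linear": [0.1235, -0.002, 0], "delta_rot": [0, 0, -0.73]},
    {"gripper": -1, "linear": [0.1235, -0.002, 0], "delta_rot": [0, 0, -0.73]},
    {"gripper": -1, "linear": [0.1235, -0.002, 0], "delta_rot": [0, 0, -0.73]}
  ]
}}

```text
clock: 9.4
position: [0.5174, 0.1322, 0.2053]
ee_rot: [-0.0, 0.34, 0.941, -0.0]
contact_force: [-0.5, 1.3, 0.3]
width: 0.0856
gripper_force: 0.0
```

Emit:
{"name": "send_rows", "arguments": {
  "increments": [
    {"gripper": -1, "linear": [-0.001, 0.0015, -0.03], "delta_rot": [0, 0, 0]},
    {"gripper": -1, "linear": [-0.001, 0.0015, -0.055], "delta_rot": [0, 0, 0]},
    {"gripper": -1, "linear": [-0.001, 0.0015, -0.08], "delta_rot": [0, 0, 0]},
    {"gripper": -1, "linear": [-0.001, 0.0015, -0.092], "delta_rot": [0, 0, 0]},
    {"gripper": -0.1, "linear": [-0.001, 0.0015, -0.092], "delta_rot": [0, 0, 0]},
    {"gripper": 0, "linear": [-0.001, 0.0015, -0.092], "delta_rot": [0, 0, 0]},
    {"gripper": 1, "linear": [-0.001, 0.0015, -0.092], "delta_rot": [0, 0, 0]},
    {"gripper": 1, "linear": [-0.001, 0.0015, -0.092], "delta_rot": [0, 0, 0]}
  ],
  "newtons": 35
}}

```text
clock: 10.2
position: [0.518, 0.1351, 0.1163]
ee_rot: [0.002, 0.339, 0.941, 0.001]
contact_force: [0.4, 0.7, 6.2]
width: 0.0492
gripper_force: 68.3
```

Emit:
{"name": "send_rows", "arguments": {
  "increments": [
    {"gripper": 1, "linear": [0, 0, 0], "delta_rot": [0, 0, 0]},
    {"gripper": 1, "linear": [0, 0, 0], "delta_rot": [0, 0, 0]},
    {"gripper": 1, "linear": [0, 0, 0], "delta_rot": [0, 0, 0]}
  ]
}}

```text
clock: 10.5
position: [0.518, 0.1351, 0.1163]
ee_rot: [0.002, 0.339, 0.941, 0.001]
contact_force: [0.1, 1.7, 5.1]
width: 0.0495
gripper_force: 68.3
```

Emit:
{"name": "send_rows", "arguments": {
  "increments": [
    {"gripper": 1, "linear": [0, 0, 0.002], "delta_rot": [0, 0, 0.08]},
    {"gripper": 1, "linear": [0, 0, 0.002], "delta_rot": [0, 0, 0.17]},
    {"gripper": 1, "linear": [0, 0, 0.002], "delta_rot": [0, 0, 0.26]},
    {"gripper": 1, "linear": [0, 0, 0.002], "delta_rot": [0, 0, 0.35]},
    {"gripper": 1, "linear": [0, 0, 0.002], "delta_rot": [0, 0, 0.44]},
    {"gripper": 1, "linear": [0, 0, 0.002], "delta_rot": [0, 0, 0.53]},
    {"gripper": 1, "linear": [0, 0, 0.002], "delta_rot": [0, 0, 0.62]},
    {"gripper": 1, "linear": [0, 0, 0.002], "delta_rot": [0, 0, 0.7]}
  ]
}}

```text
clock: 11.3
position: [0.5162, 0.1345, 0.1164]
ee_rot: [0.0, -0.005, 1.0, -0.0]
contact_force: [0.2, 0.4, -2.2]
width: 0.0493
gripper_force: 67.7
```

Emit:
{"name": "send_rows", "arguments": {
  "increments": [
    {"gripper": 1, "linear": [0, 0, 0], "delta_rot": [0, 0, 0.09]},
    {"gripper": 1, "linear": [0, 0, 0], "delta_rot": [0, 0, 0.18]},
    {"gripper": 1, "linear": [0, 0, 0], "delta_rot": [0, 0, 0.27]},
    {"gripper": 1, "linear": [0, 0, 0], "delta_rot": [0, 0, 0.36]},
    {"gripper": 1, "linear": [0, 0, 0], "delta_rot": [0, 0, 0.45]},
    {"gripper": 1, "linear": [0, 0, 0], "delta_rot": [0, 0, 0.54]},
    {"gripper": 1, "linear": [0, 0, 0], "delta_rot": [0, 0, 0.62]},
    {"gripper": 1, "linear": [0, 0, 0], "delta_rot": [0, 0, 0.7]}
  ]
}}

```text
clock: 12.1
position: [0.5162, 0.1345, 0.1164]
ee_rot: [0.0, -0.348, 0.938, -0.0]
contact_force: [-0.2, -0.5, -1.9]
width: 0.0491
gripper_force: 67.7
```

Emit:
{"name": "send_rows", "arguments": {
  "increments": [
    {"gripper": 1, "linear": [0, 0, 0], "delta_rot": [0, 0, 0]},
    {"gripper": 1, "linear": [0, 0, 0], "delta_rot": [0, 0, 0]}
  ]
}}

```text
clock: 12.3
position: [0.5161, 0.1345, 0.1163]
ee_rot: [0.0, -0.346, 0.938, -0.0]
contact_force: [-0.5, 0.8, -0.3]
width: 0.0495
gripper_force: 67.8
```

```bash
python3 - <<'E'
from h import *; import pickle
from rig import optics,get_state
s=get_state();print(s["position"],s["moment"],s["contact_force"],s["qpos"])
a=optics.get_image("top");pickle.dump(a,open("t4.pkl","wb"))
b=pickle.load(open("t3.pkl","rb"))
def blob(im,box):
    h=cv2.cvtColor(im,cv2.COLOR_BGR2HSV);m=cv2.inRange(h,(105,150,60),(130,255,255))
    n,l,st,c=cv2.connectedComponentsWithStats(m); return [c[i].round(2).tolist() for i in range(1,n) if st[i,4]>15 and 230<c[i][0]<350 and 115<c[i][1]<215]
print(blob(b["pixels"],0));print(blob(a["pixels"],0))
E
```

```text
[0.51614862 0.13452105 0.11629738] [-0.06382813  0.01886467 -0.0275975 ] [-0.4571405   0.81553868 -0.25769141] [ 1.24539815e-01  2.75994698e-01  1.72739242e+00 -9.99697716e-05
  1.13750458e+00 -2.15188891e+00]
[[323.56, 134.26], [258.67, 136.49], [326.39, 197.86]]
[[323.52, 134.35], [258.68, 136.39], [326.39, 197.86]]
```

The turntable didn't move while the jar turned. I'll lift the jar straight up.

Emit:
{"name": "send_rows", "arguments": {
  "increments": [
    {"gripper": 1, "linear": [0, 0, 0.004], "delta_rot": [0, 0, 0]},
    {"gripper": 1, "linear": [0, 0, 0.01], "delta_rot": [0, 0, 0]},
    {"gripper": 1, "linear": [0, 0, 0.018], "delta_rot": [0, 0, 0]},
    {"gripper": 1, "linear": [0, 0, 0.028], "delta_rot": [0, 0, 0]}
  ]
}}

```text
clock: 12.75
position: [0.5158, 0.1346, 0.1445]
ee_rot: [-0.0, -0.346, 0.938, 0.0]
contact_force: [-0.5, 0.0, -2.2]
width: 0.0491
gripper_force: 67.7
```

Emit:
{"name": "send_rows", "arguments": {
  "increments": [
    {"gripper": 1, "linear": [0, 0, 0.02], "delta_rot": [0, 0, 0]},
    {"gripper": 1, "linear": [0, 0, 0.04], "delta_rot": [0, 0, 0]},
    {"gripper": 1, "linear": [0, 0, 0.06], "delta_rot": [0, 0, 0]},
    {"gripper": 1, "linear": [0, 0, 0.08], "delta_rot": [0, 0, 0]},
    {"gripper": 1, "linear": [0, 0, 0.1], "delta_rot": [0, 0, 0]},
    {"gripper": 1, "linear": [0, 0, 0.12], "delta_rot": [0, 0, 0]},
    {"gripper": 1, "linear": [0, 0, 0.13], "delta_rot": [0, 0, 0]},
    {"gripper": 1, "linear": [0, 0, 0.13], "delta_rot": [0, 0, 0]}
  ]
}}

```text
clock: 13.55
position: [0.5168, 0.1347, 0.2758]
ee_rot: [0.002, -0.346, 0.938, -0.0]
contact_force: [0.1, 0.8, -2.3]
width: 0.0492
gripper_force: 67.8
```

```bash
python3 - <<'E'
from h import *; import pickle
s,d,T=shot("w5"); print(s["position"],s["contact_force"])
from rig import optics
a=optics.get_image("side"); t=optics.get_image("top")
im=np.hstack([cv2.resize(d["pixels"][150:],(512,320)),cv2.resize(a["pixels"][40:240,260:440],(288,320))])
cv2.imwrite("pics/m5.png",im)
E
```

```text
[0.51684462 0.13471372 0.27579182] [ 0.07466617  0.81664531 -2.30956128]
```

View pics/m5.png

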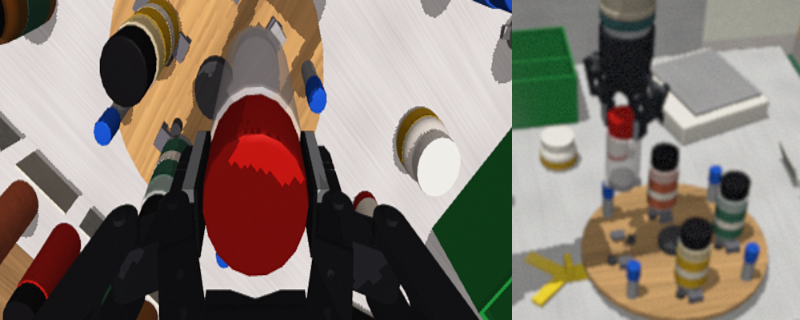

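The jar is out and held upright at bottom (620,180), and its socket is empty. I'll carry it to the dark tray and turn the wrist back on the way.

Emit:
{"name": "send_rows", "arguments": {
  "increments": [
    {"gripper": 1, "linear": [-0.004, -0.015, 0.005], "delta_rot": [0, 0, -0.09]},
    {"gripper": 1, "linear": [-0.009, -0.04, 0.005], "delta_rot": [0, 0, -0.19]},
    {"gripper": 1, "linear": [-0.014, -0.07, 0.005], "delta_rot": [0, 0, -0.29]},
    {"gripper": 1, "linear": [-0.019, -0.1, 0.005], "delta_rot": [0, 0, -0.39]},
    {"gripper": 1, "linear": [-0.024, -0.13, 0.005], "delta_rot": [0, 0, -0.49]},
    {"gripper": 1, "linear": [-0.029, -0.16, 0.005], "delta_rot": [0, 0, -0.59]},
    {"gripper": 1, "linear": [-0.034, -0.19, 0.005], "delta_rot": [0, 0, -0.69]},
    {"gripper": 1, "linear": [-0.039, -0.22, 0.005], "delta_rot": [0, 0, -0.79]}
  ]
}}

```text
clock: 14.5
position: [0.4759, -0.0864, 0.2776]
ee_rot: [-0.001, 0.043, 0.999, 0.0]
contact_force: [0.6, -0.3, -1.2]
width: 0.0493
gripper_force: 67.9
```

Emit:
{"name": "send_rows", "arguments": {
  "increments": [
    {"gripper": 1, "linear": [-0.005, -0.03, 0], "delta_rot": [0, 0, -0.1]},
    {"gripper": 1, "linear": [-0.01, -0.06, 0], "delta_rot": [0, 0, -0.2]},
    {"gripper": 1, "linear": [-0.015, -0.09, 0], "delta_rot": [0, 0, -0.3]},
    {"gripper": 1, "linear": [-0.02, -0.12, 0], "delta_rot": [0, 0, -0.4]},
    {"gripper": 1, "linear": [-0.025, -0.15, 0], "delta_rot": [0, 0, -0.5]},
    {"gripper": 1, "linear": [-0.03, -0.175, 0], "delta_rot": [0, 0, -0.6]},
    {"gripper": 1, "linear": [-0.032, -0.184, 0], "delta_rot": [0, 0, -0.65]},
    {"gripper": 1, "linear": [-0.032, -0.184, 0], "delta_rot": [0, 0, -0.65]}
  ]
}}

```text
clock: 15.3
position: [0.4441, -0.2705, 0.2773]
ee_rot: [-0.001, 0.359, 0.933, 0.0]
contact_force: [0.0, 0.8, -2.3]
width: 0.0491
gripper_force: 68.0
```

Emit:
{"name": "send_rows", "arguments": {
  "increments": [
    {"gripper": 1, "linear": [0, 0, -0.03], "delta_rot": [0, 0, 0]},
    {"gripper": 1, "linear": [0, 0, -0.06], "delta_rot": [0, 0, 0]},
    {"gripper": 1, "linear": [0, 0, -0.09], "delta_rot": [0, 0, 0]},
    {"gripper": 1, "linear": [0, 0, -0.12], "delta_rot": [0, 0, 0]},
    {"gripper": 1, "linear": [0, 0, -0.145], "delta_rot": [0, 0, 0]},
    {"gripper": 1, "linear": [0, 0, -0.16], "delta_rot": [0, 0, 0]},
    {"gripper": 1, "linear": [0, 0, -0.17], "delta_rot": [0, 0, 0]},
    {"gripper": 1, "linear": [0, 0, -0.17], "delta_rot": [0, 0, 0]}
  ]
}}

```text
clock: 16.1
position: [0.4441, -0.2679, 0.1073]
ee_rot: [-0.002, 0.358, 0.934, 0.001]
contact_force: [-0.2, 0.1, -2.3]
width: 0.0489
gripper_force: 68.0
```

Emit:
{"name": "send_rows", "arguments": {
  "increments": [
    {"gripper": 1, "linear": [0, 0, -0.008], "delta_rot": [0, 0, 0]},
    {"gripper": 1, "linear": [0, 0, -0.015], "delta_rot": [0, 0, 0]},
    {"gripper": 1, "linear": [0, 0, -0.021], "delta_rot": [0, 0, 0]},
    {"gripper": 1, "linear": [0, 0, -0.025], "delta_rot": [0, 0, 0]},
    {"gripper": 1, "linear": [0, 0, -0.028], "delta_rot": [0, 0, 0]},
    {"gripper": 1, "linear": [0, 0, -0.03], "delta_rot": [0, 0, 0]}
  ]
}}

```text
clock: 16.7
position: [0.4449, -0.2695, 0.0786]
ee_rot: [0.0, 0.358, 0.934, 0.0]
contact_force: [0.2, 0.1, -1.0]
width: 0.0488
gripper_force: 68.0
```

Emit:
{"name": "send_rows", "arguments": {
  "increments": [
    {"gripper": 1, "linear": [0, 0, -0.001], "delta_rot": [0, 0, 0]},
    {"gripper": 1, "linear": [0, 0, -0.002], "delta_rot": [0, 0, 0]},
    {"gripper": 1, "linear": [0, 0, -0.003], "delta_rot": [0, 0, 0]}
  ]
}}

```text
clock: 17.0
position: [0.4451, -0.2695, 0.0759]
ee_rot: [0.0, 0.358, 0.934, -0.0]
contact_force: [0.2, -0.0, -0.9]
width: 0.0491
gripper_force: 68.0
```

Emit:
{"name": "send_rows", "arguments": {
  "increments": [
    {"gripper": 1, "linear": [0, 0, -0.0005], "delta_rot": [0, 0, 0]},
    {"gripper": 1, "linear": [0, 0, -0.001], "delta_rot": [0, 0, 0]},
    {"gripper": 1, "linear": [0, 0, -0.0015], "delta_rot": [0, 0, 0]}
  ]
}}

```text
clock: 17.3
position: [0.445, -0.2695, 0.0744]
ee_rot: [0.0, 0.358, 0.934, -0.0]
contact_force: [-0.5, -0.4, -2.4]
width: 0.049
gripper_force: 68.0
```

Emit:
{"name": "send_rows", "arguments": {
  "increments": [
    {"gripper": 1, "linear": [0, 0, -0.0005], "delta_rot": [0, 0, 0]},
    {"gripper": 1, "linear": [0, 0, -0.001], "delta_rot": [0, 0, 0]}
  ]
}}

```text
clock: 17.5
position: [0.4452, -0.2696, 0.0743]
ee_rot: [0.0, 0.358, 0.934, -0.0]
contact_force: [-1.5, 1.5, 8.2]
width: 0.0493
gripper_force: 69.7
```

Touchdown at TCP z 0.074. I'll release the jar and retreat upward.

Emit:
{"name": "send_rows", "arguments": {
  "increments": [
    {"gripper": 1, "linear": [0, 0, 0.0008], "delta_rot": [0, 0, 0]},
    {"gripper": 0.1, "linear": [0, 0, 0.0008], "delta_rot": [0, 0, 0]},
    {"gripper": -0.3, "linear": [0, 0, 0.0008], "delta_rot": [0, 0, 0]},
    {"gripper": -1, "linear": [0, 0, 0.0008], "delta_rot": [0, 0, 0]},
    {"gripper": -1, "linear": [0, 0, 0.0008], "delta_rot": [0, 0, 0]},
    {"gripper": -1, "linear": [0, 0, 0.0008], "delta_rot": [0, 0, 0]},
    {"gripper": -1, "linear": [0, 0, 0.015], "delta_rot": [0, 0, 0]},
    {"gripper": -1, "linear": [0, 0, 0.035], "delta_rot": [0, 0, 0]}
  ]
}}

```text
clock: 18.3
position: [0.444, -0.2687, 0.1076]
ee_rot: [-0.002, 0.358, 0.934, 0.001]
contact_force: [0.1, -0.4, 0.1]
width: 0.0851
gripper_force: 0.0
```

Emit:
{"name": "send_rows", "arguments": {
  "increments": [
    {"gripper": -1, "linear": [0, 0, 0.03], "delta_rot": [0, 0, 0]},
    {"gripper": -1, "linear": [0, 0, 0.06], "delta_rot": [0, 0, 0]},
    {"gripper": -1, "linear": [0, 0, 0.09], "delta_rot": [0, 0, 0]},
    {"gripper": -1, "linear": [-0.03, 0.02, 0.12], "delta_rot": [0, 0, 0]},
    {"gripper": -1, "linear": [-0.06, 0.04, 0.14], "delta_rot": [0, 0, 0]},
    {"gripper": -1, "linear": [-0.09, 0.06, 0.14], "delta_rot": [0, 0, 0]},
    {"gripper": -1, "linear": [-0.12, 0.08, 0.14], "delta_rot": [0, 0, 0]},
    {"gripper": -1, "linear": [-0.12, 0.08, 0.14], "delta_rot": [0, 0, 0]}
  ]
}}

```text
clock: 19.1
position: [0.3212, -0.1864, 0.2485]
ee_rot: [-0.001, 0.358, 0.934, 0.0]
contact_force: [-0.1, -1.5, 0.6]
width: 0.0852
gripper_force: 0.0
```

```bash
python3 - <<'E'
from h import *
from rig import optics
t=optics.get_image("top");e=optics.get_image("side")
im=np.hstack([cv2.resize(t["pixels"][100:330,170:480],(404,300)),cv2.resize(e["pixels"][90:400,270:500][:,:],(396,534))[:300] if 0 else cv2.resize(e["pixels"][90:390,200:500],(300,300))])
im=cv2.resize(im,(800,341)); cv2.imwrite("pics/f.png",im)
E
```

```text
(no output)
```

View pics/f.png

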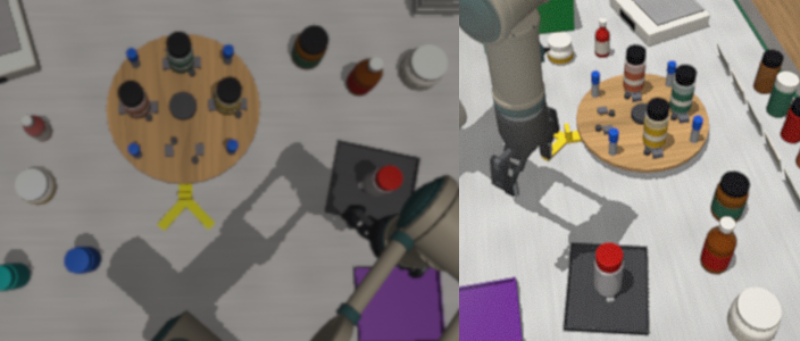

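The red-capped jar stands upright in the dark tray, at (608,270) in the side view and (388,178) in the top view. The empty socket faces the pointer, the other jars and the loose items are undisturbed, and the gripper is open and clear. I'm handing in.

```bash
python3 -c "
from rig import sign_off
print(sign_off())"
```

```text
the job is handed in; nothing more can be done
None
```

The red-capped jar was brought to the pointer (within about 0.5° by the cameras), unscrewed, and set upright in the dark steel tray; nothing else was disturbed, the gripper is clear, and the job was handed in at about 19 s of the 61 s allowed.

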